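# Dispense one sealing disc and park it

## Robot

A 6-joint arm with a two-finger parallel gripper is mounted at the origin on the work surface. World frame = base frame: x ahead of the robot, y to its left, z up, the work surface at z = 0. Lengths are in mm, angles in rad, forces in N, time in s.
With the tool pointing down it reaches from about 275 to 850 mm from the base axis. Payload 5.2 kg.
Tool frame: the origin (TCP) lies between the finger pads; the fingertips stand tcp_to_tips ahead of it and the grasp point (between the pads) lies 3 mm ahead of it (tcp_to_tips is the distance from the TCP to the fingertips, in mm); z points along the fingers, y is the line along which they close (so a half turn about z gives the same grasp; the last joint's range is limited). The gripper opens to 85 mm and grips with 20 to 120 N. Pads are 22 mm wide; open, the fingers measure 114 mm over their backs; the gripper's body (76 mm by 85 mm) begins 54 mm behind the grasp point. The pads swing forward as they close: fully open they stand 13 mm farther back than shut.
Start: joints at [1.011, 0.259, 1.535, -0, 1.348, -0.203], TCP at [192.081, 515.374, 253.31] pointing down, gripper open.
Joint ranges: [-3.14, 3.14], [-0.91, 2.08], [0.19, 2.58], [-1.22, 4.36], [0.22, 2.71], [-3.12, 3.12]. Speed limits (rad/s): [2.57, 2.57, 3.14, 3.14, 3.14, 3.14].

## Interface

Orientations are given as a unit quaternion [x, y, z, w].
In Python, from plant import read_state, camera, camera_model, job_done, boxes_of, trace, place_of, tcp_to_tips gives the robot as it stands.
- The arm moves only by the shell command python3 -m handwheel 'ROWS' [OPENING]. ROWS is JSON, a list of rows, each a list of 4 numbers: the shift along the tool's x, y, z each as a share of 200 mm, from -1 to 1, then the turn about the tool's z as a share of 90 degrees, from -1 to 1. A call has 1 to 5 rows; each row is the pose to reach, as a shift and turn from the pose commanded when the call began, along the tool's axes at that moment; what a row does not reach only later rows make up. A row lasts 1/10 s, in which the tool goes at most 50 mm and 8.59 degrees, less where a joint would pass 70% of its speed; a pose out of reach is approached as far as the arm can. A call with a number of a shift or a turn outside -1 to 1 is refused whole. A call with a gripper value outside its range is refused whole. OPENING is the opening, from -1 (shut) to 1 (fully open), set as the call begins (- or left out, the last holds). The fingers move at their own pace and stop on an object; the grip force is fixed at half the most. Time passes only in rows, so rows that repeat a pose let the fingers close. It gives the time, the measured TCP pose, the force, the opening and the grip force at its end, in the units of the state.
- read_state(): the state, without advancing time (a new reading comes with each control period).
- camera(name): name is "scene" or "top"; returns (picture, depth): 384x512x3 uint8, red, green, blue; 384x512 float32, mm along the optical axis (not along the pixel's ray), 0 where there is no reading.
- camera_model(name): a dict with "mtx" (3x3 intrinsics, pixels), "R" (3x3) and "t" (3): a world point X has camera coordinates R X + t. Camera axes: x right, y down, z forward; pixel columns grow to the right and rows downward; lengths in mm; the calibration is good to about 2 mm. A picture is of the moment at which its call begins. camera_model takes no time and is no camera call.
- job_done(): hands the job in; it is judged then, once.
Trained networks look in the newest picture that a camera, given by its name, has taken for a name from the list of things; names that differ only in an ending like _2 or _b are one class to them, and where a whole thing is asked for, a point or a joint stands for the part that bears it (a point fixed in the world has none). Each returns a list of dicts, best first, with "confidence" (0 to 1); they miss things now and then, are a little off and sometimes report something else, mostly with a low value. They report only what shows in the picture. A call takes as long as a camera call. They do not tell look-alikes from the thing itself.
- boxes_of(camera, thing): "box" ([left, top, right, bottom] in pixels, round what is visible of it).
- trace(camera, thing): "mask" (384x512 bool, what is visible of it) and "box" ([left, top, right, bottom] in pixels, round what is visible of it).
- place_of(camera, thing): "xy" ([column, row] in pixels: a listed point, or the origin of a listed thing).
The state is a dict: "t": time; "qpos": joint angles; "qd": joint speeds; "effort": joint torques, N m; "tcp_pos": TCP position; "orientation": TCP orientation; "wrist_force": force on the tool from outside, world axes, zero at the start; "moment": the same for the moment, N m; "width": opening from 0.0 (shut) to 1.0 (fully open); "grip_force": force on a finger pad.
Only numpy, scipy, OpenCV 4.12 (cv2) and the standard library are available. Lean on these libraries where they do the work, as an engineer would, in place of code of your own. Each camera call takes 0.05 s, during which the arm holds its last target. There are 200 camera calls.

## Task

Press the plunger of the disc dispenser all the way down once and let it come back up, so that a single rubber sealing disc comes out of the slot at its front. Then, with the fingers only pushing and never picking it up, slide that disc over the bench into the empty one of the two three-sided white parking bays until it lies flat and wholly inside. Leave the disc in the other bay, and everything else on the bench, where it is.

Things in the scene. Friction and masses are not known exactly. Their poses are not given: they have to be found in the camera images.
- dispenser: disc dispenser fixed to the bench: grey housing, clear disc magazine at its front, mushroom plunger on top at the rear. 130 mm long (x -65 to +65 mm), 56 mm wide, 42 mm tall without the plunger. Origin: centre of its underside, on the bench; its -x axis points out of the outlet slot, roughly towards the robot
- plunger (a joint): plunger travel in m: 0 up, 0.024 fully down (hard stop). Moves straight down against a spring, 3 N at the start, about 8 N at the bottom (more if pressed fast), and returns by itself when released. A full press drives a hidden pusher 75 mm forward, which slides the lowest disc out over the bench; as it returns the next disc drops down, and another full press would eject that too
- plunger_top (a point): centre of the top of the black plunger cap (34 mm across, 10 mm thick). 85 mm above the bench when up, 61 mm when fully down; it lies 30 mm behind the dispenser's origin (its +x)
- magazine (a point): point on the bench in the middle of the magazine, 44 mm in front of the dispenser's origin. The ejected disc comes to rest with its centre about 75 mm in front of this point (20 to 40 mm more after a fast press), its near edge about 36 mm clear of the front face
- disc1: the lowest disc in the magazine, the one that comes out: dark grey rubber, 32 mm diameter, 10 mm thick, about 12 g. Origin: centre of its underside
- disc2: the second disc in the magazine, the same kind; it must stay in the magazine and drops to the bottom (origin: centre of its underside)
- disc3: the third, top disc in the magazine, the same kind
- bay_empty: the empty parking bay, fixed on the bench left or right of the dispenser: a U of white plastic fences 18 mm tall, 5 mm thick, no floor (the disc slides on the bench itself). Inside 60 mm wide (y) and 51.5 mm deep (x -26.5 to +25 mm). Origin: centre, on the bench; the open mouth is at its -x side, roughly towards the robot, the back fence at +x
- bay_full: the other, identical parking bay on the other side of the dispenser, which already holds a disc
- parked_disc: the disc already lying in the other bay, 32 mm diameter, 10 mm thick; leave it alone
- beaker: loose glass beaker, 70 mm across, 85 mm tall, behind the dispenser; bystander, leave alone (origin: centre of its underside)
- jar_tall: loose amber sample jar, 44 mm across, 75 mm tall, behind on the left; bystander, leave alone (origin: centre of its underside)
- jar_short: loose clear sample jar, 52 mm across, 55 mm tall, behind on the right; bystander, leave alone (origin: centre of its underside)
- lamp: loose aluminium spirit lamp (unlit), 72 mm across, 74 mm tall, on the right; bystander, leave alone (origin: centre of its underside)
- forceps: loose steel forceps lying flat, 120 mm long, on the right; bystander, leave alone (origin: middle, near the bench)
- dish: loose white ceramic dish, 80 mm across, 22 mm tall, on the left; bystander, leave alone (origin: centre of its underside)
- spatula: loose laboratory spatula lying flat, 170 mm long, on the left; bystander, leave alone (origin: middle, near the bench)
Things that resemble listed ones, but are neither listed nor needed, are in the scene too. Leave any blue, green or pink look-alike of the dispenser alone.

How it is judged:
By the outcome, as a careful person would: the job done as asked, in the order asked, and still so for the second after the job is handed in, with the robot touching nothing.
It also fails if it takes over 58 s, if anything falls off the work surface, if the arm or the gripper's body presses on something with over 40 N, if the wrist force passes 120 N, or if a joint passes its speed limit or range.

## Working session

There is one attempt and no reset: what is moved stays moved. The work goes in short steps, Python scripts to look and compute and a shell command to move; the robot and the scene stay as the last step left them, time stands still between calls to the robot, and variables do not carry over. Pictures are saved under pics/ and viewed, at most 10 in all, crops included, and the job is handed in when it is done.

```bash
mkdir -p pics; ls
cat > h.py <<'E'
import numpy as np, cv2
from plant import *
def save(name,fn,crop=None,s=1):
    p,d=camera(name); q=p if crop is None else p[crop[1]:crop[3],crop[0]:crop[2]]
    cv2.imwrite('pics/'+fn,cv2.resize(q[:,:,::-1],None,fx=s,fy=s,interpolation=cv2.INTER_CUBIC)); return p,d
def pix2w(name,uv,z=None,depth=None):
    m=camera_model(name);K,R,t=[np.array(m[k],float) for k in('mtx','R','t')]
    r=np.linalg.inv(K)@np.array([uv[0],uv[1],1.]);C=-R.T@t
    if depth is not None: return R.T@(r*depth-t)
    w=R.T@r; return C+w*(z-C[2])/w[2]
def w2pix(name,X):
    m=camera_model(name);K,R,t=[np.array(m[k],float) for k in('mtx','R','t')]
    c=K@(R@np.array(X,float)+t);return c[:2]/c[2]
E
python3 - <<'E'
from h import *
print(read_state(),tcp_to_tips)
a,_=save('top','top0.png',s=1.5);b,_=save('scene','scene0.png',s=1.5)
for n in ['dispenser','plunger_top','bay_empty','bay_full','parked_disc','magazine','dish','lamp']:
    for r in place_of('top',n)[:4]: print(n,np.round(r['xy']),round(r['confidence'],2),np.round(pix2w('top',r['xy'],85 if n=='plunger_top' else 0)))
E
```

```text
pics
{'t': 0.0, 'qpos': array([ 1.01120725e+00,  2.59360434e-01,  1.53607658e+00, -3.73078901e-05,
        1.34801343e+00, -2.02827347e-01]), 'qd': array([ 0.00028738,  0.00303661,  0.00087589, -0.00083318,  0.00099694,
        0.0005659 ]), 'effort': array([-2.18378984e-03, -4.46014953e+01, -2.90575969e+01, -5.42608068e-04,
        1.17637793e-02,  1.22572638e-05]), 'tcp_pos': array([191.82067909, 514.94207795, 252.46789224]), 'orientation': array([ 1.77432213e-01,  9.84132586e-01, -8.68980043e-04, -3.28703908e-04]), 'wrist_force': array([0.16468008, 0.74735502, 0.37891144]), 'moment': array([-0.03164561, -0.04273271,  0.00196026]), 'grip_force': 0.0, 'width': 0.9973950775100047} 22.0
dispenser [265. 284.] 0.95 [351. -18.   0.]
dispenser [174. 243.] 0.9 [458. 206.   0.]
dispenser [271. 183.] 0.88 [604. -42.   0.]
dispenser [365. 294.] 0.82 [ 321. -262.    0.]
plunger_top [171. 226.] 0.59 [494. 193.  85.]
plunger_top [384. 282.] 0.56 [ 357. -282.   85.]
plunger_top [268. 274.] 0.51 [380. -24.  85.]
plunger_top [276. 162.] 0.47 [638. -51.  85.]
bay_empty [322. 199.] 0.76 [ 559. -168.    0.]
bay_full [171. 187.] 0.66 [600. 213.   0.]
bay_full [389. 163.] 0.16 [ 647. -347.    0.]
parked_disc [174. 184.] 0.71 [609. 208.   0.]
magazine [174. 260.] 0.95 [416. 205.   0.]
magazine [255. 298.] 0.9 [321.   6.   0.]
magazine [365. 316.] 0.85 [ 271. -256.    0.]
magazine [268. 200.] 0.82 [560. -34.   0.]
dish [102. 252.] 0.69 [443. 383.   0.]
lamp [388. 162.] 0.73 [ 649. -345.    0.]
```

View pics/top0.png

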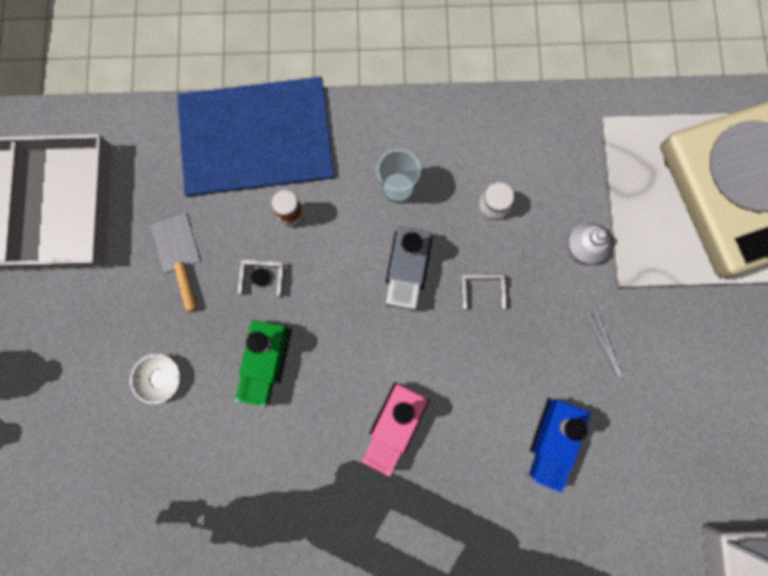

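View pics/scene0.png

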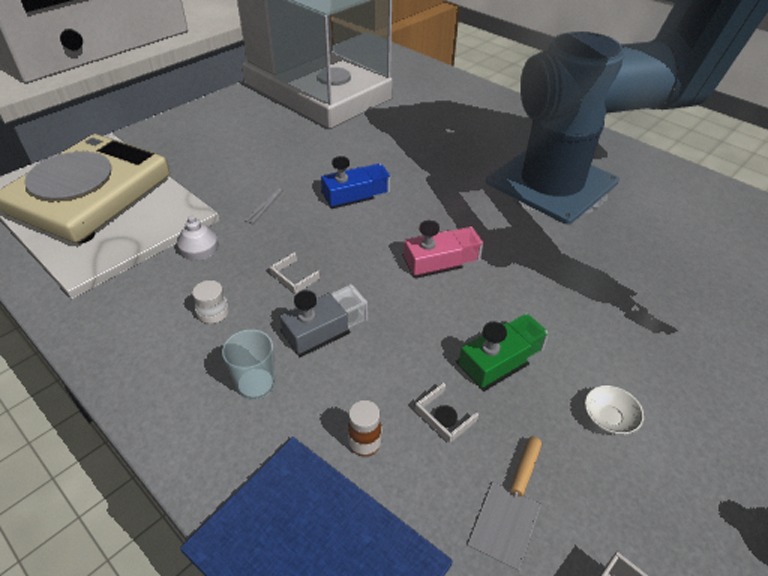

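The top view shows four dispensers, listed by plunger pixel in the 512x384 frame: grey (275,162), green (171,226), pink (268,274) and blue (384,282). Only the grey one has a clear magazine. The empty bay is at (322,195), and the other bay, at (174,185), holds a disc. I choose grey and will check it in a close crop while measuring.

Run:
```python
from h import *
p,d=save('top','crop1.png',(240,140,350,220),7)
hsv=p.astype(int)
yy,xx=np.mgrid[:384,:512]
P=np.zeros((384,512,3))
for v in range(130,230):
    for u in range(230,360):
        if d[v,u]>0: P[v,u]=pix2w('top',(u,v),depth=d[v,u])
roi=(P[...,0]!=0)
print('bench z',np.median(P[195:215,280:300,2]))
cap=roi&(P[...,2]>74)&(xx<295)&(xx>262)&(yy>150)&(p.max(2)<60)
print('cap',cap.sum(),P[cap].mean(0),P[cap].min(0),P[cap].max(0))
hs=roi&(P[...,2]>34)&(P[...,2]<50)&(xx<295)&(xx>250)&(yy>145)
q=P[hs][:,:2].astype(np.float32);r=cv2.minAreaRect(q);print('house',hs.sum(),r,np.median(P[hs][:,2]))
f=roi&(P[...,2]>9)&(P[...,2]<26)&(xx>300)&(xx<345)&(yy>175)&(yy<212)
q=P[f][:,:2].astype(np.float32);r=cv2.minAreaRect(q);print('bay',f.sum(),r,cv2.boxPoints(r).round(),np.median(P[f][:,2]))
w=roi&(p.min(2)>140)&(xx>300)&(xx<345)&(yy>175)&(yy<212)
q=np.array([pix2w('top',(u,v),18)[:2] for v,u in np.argwhere(w)],np.float32);r=cv2.minAreaRect(q);print('bayc',w.sum(),r,cv2.boxPoints(r).round())
for c in 'top','scene':
  if c=='scene': camera('scene')
  for n,z in(('plunger_top',85),('magazine',0),('bay_empty',0),('dispenser',0)):
    print(c,n,[(np.round(pix2w(c,r['xy'],z)),round(r['confidence'],2)) for r in place_of(c,n) if 480<pix2w(c,r['xy'],z)[0]])
```

```text
Traceback (most recent call last):
  File "h.py", line 7, in pix2w
    m=camera_model(name);K,R,t=[np.array(m[k],float) for k in('mtx','R','t')]
ValueError: time passes only in moves, steps and waits
```

View pics/crop1.png

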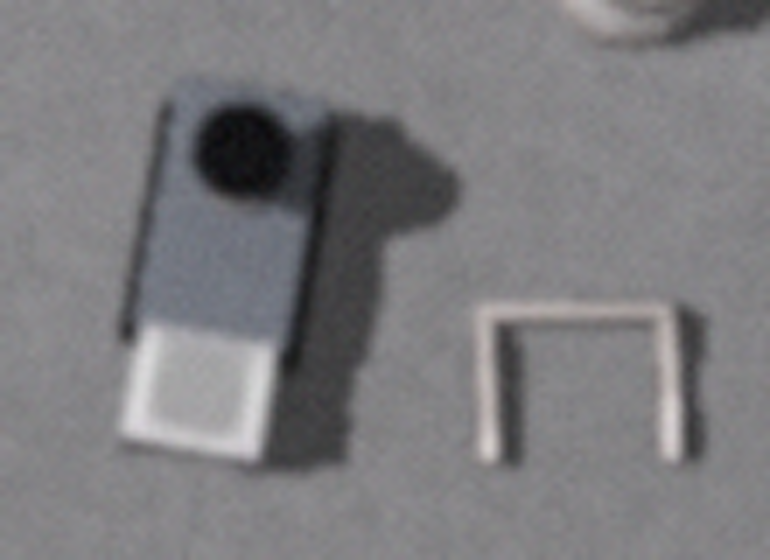

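The crop confirms the grey dispenser: clear magazine, cap centre at (274.7,161.6), and the empty bay with its mouth facing down (towards the robot) at x 308 to 338. The script failed because it called the camera model too often, so I'll cache it.

```bash
sed -i 's/^from plant import \*/from plant import *\nfrom functools import lru_cache\nimport plant\n@lru_cache(None)\ndef camera_model(n): return plant.camera_model(n)/' h.py
python3 - <<'E'
from h import *
p,d=camera('top')
yy,xx=np.mgrid[:384,:512]
P=np.zeros((384,512,3))
for v in range(130,230):
    for u in range(230,360):
        if d[v,u]>0: P[v,u]=pix2w('top',(u,v),depth=d[v,u])
roi=(P[...,0]!=0)
print('bench z',np.median(P[195:215,290:300,2]))
cap=roi&(P[...,2]>74)&(xx<295)&(xx>262)&(yy>150)&(p.max(2)<60)
print('cap',cap.sum(),P[cap].mean(0),P[cap].min(0),P[cap].max(0))
hs=roi&(P[...,2]>34)&(P[...,2]<50)&(xx<295)&(xx>250)&(yy>145)
q=P[hs][:,:2].astype(np.float32);r=cv2.minAreaRect(q);print('house',hs.sum(),r,np.median(P[hs][:,2]))
b=(xx>300)&(xx<345)&(yy>178)&(yy<212)
w=roi&(p.min(2)>140)&b
q=np.array([pix2w('top',(u,v),18)[:2] for v,u in np.argwhere(w)],np.float32);r=cv2.minAreaRect(q);print('bayc',w.sum(),r,cv2.boxPoints(r).round(),np.median(P[w][:,2]))
for c in 'top','scene':
  if c=='scene': camera('scene')
  for n,z in(('plunger_top',85),('magazine',0),('bay_empty',0),('dispenser',0)):
    print(c,n,[(np.round(pix2w(c,r['xy'],z)),round(r['confidence'],2)) for r in place_of(c,n) if 480<pix2w(c,r['xy'],z)[0]])
E
```

```text
bench z 0.49264569550001625
cap 146 [638.144119   -48.88138751  85.53218252] [623.49907383 -63.9187135   79.13491467] [653.89500756 -33.43148497  88.94182087]
house 989 ((608.6959228515625, -41.97380065917969), (56.02688980102539, 131.0731201171875), 78.06525421142578) 42.53883911350073
bayc 180 ((573.5298461914062, -166.2760772705078), (72.20442962646484, 65.7246322631836), 88.2745361328125) [[ 540. -201.]
 [ 605. -203.]
 [ 607. -131.]
 [ 542. -129.]] 16.990098512116724
top plunger_top [(array([500., 195.,  85.]), 0.47), (array([637., -45.,  85.]), 0.43), (array([ 560., -154.,   85.]), 0.38)]
top magazine [(array([561., -37.,   0.]), 0.63), (array([724., 146.,   0.]), 0.36)]
top bay_empty [(array([ 569., -168.,    0.]), 0.53)]
top dispenser [(array([618., -53.,   0.]), 0.73)]
scene plunger_top [(array([634., -51.,  85.]), 0.6), (array([502., 199.,  85.]), 0.54)]
scene magazine [(array([572., -36.,   0.]), 0.72)]
scene bay_empty [(array([ 564., -169.,    0.]), 0.52), (array([ 593., -114.,    0.]), 0.36)]
scene dispenser [(array([613., -32.,   0.]), 0.65)]
```

Measurements agree with the sizes given. Housing is 56x131 at (609,-42), yaw -12°, and the cap is at (638,-49,85). The bay origin is about (573,-166), yaw about -2°. The disc should come to rest near (493,-17).

Plan: open the fingers to a 14 mm gap so they form a notch, press the plunger with them, then push the disc in two legs.

```bash
python3 -m handwheel '[[-0.25,-0.15,0,-0.09],[-0.5,-0.3,0,-0.18],[-0.75,-0.45,0,-0.227],[-1,-0.6,0,-0.227],[-1,-0.6,0,-0.227]]' -0.67; python3 -c "
from h import *
s=read_state();print(s['qpos'].round(2),s['tcp_pos'],s['orientation'])"
```

```text
t: 1.55
tcp_pos: [338.7, 331.2, 253.5]
orientation: [0.0, 1.0, -0.0, 0.0]
wrist_force: [1.1, 0.3, -0.4]
width: 0.168
grip_force: 0.0
[ 0.54  0.12  1.71 -0.    1.31 -1.03] [338.72973149 331.17296415 253.51370748] [ 1.91738160e-04  9.99999911e-01 -1.31383669e-05  3.76155275e-04]
```

```bash
python3 -m handwheel '[[-0.15,-0.19,0,0],[-0.3,-0.38,0,0],[-0.45,-0.57,0,0],[-0.6,-0.76,0,0],[-0.75,-0.95,0,0]]' && python3 -m handwheel '[[-0.15,-0.19,0.1,0],[-0.3,-0.38,0.2,0],[-0.45,-0.57,0.3,0],[-0.6,-0.76,0.35,0],[-0.75,-0.95,0.4,0]]'; python3 -m handwheel '[[0,0,0,0],[0,0,0,0],[0,0,0,0]]'
```

```text
t: 2.05
tcp_pos: [488.5, 141.3, 253.6]
orientation: [0.0, 1.0, 0.0, 0.0]
wrist_force: [0.1, 1.0, -0.2]
width: 0.166
grip_force: 0.0
t: 2.55
tcp_pos: [634.6, -44.1, 173.5]
orientation: [0.0, 1.0, 0.0, -0.0]
wrist_force: [1.0, 0.1, 0.8]
width: 0.167
grip_force: 0.0
t: 2.85
tcp_pos: [633.4, -41.7, 174.6]
orientation: [-0.0, 1.0, 0.0, -0.0]
wrist_force: [-0.1, -0.3, -0.3]
width: 0.159
grip_force: 0.0
```

```bash
python3 -m handwheel '[[-0.025,-0.036,0.1,0],[-0.025,-0.036,0.2,0],[-0.025,-0.036,0.27,0],[-0.025,-0.036,0.29,0],[-0.025,-0.036,0.29,0]]' && python3 -c "
from h import *
save('scene','press0.png',(150,150,280,250),6)"; python3 -m handwheel '[[0,0,0.01,0],[0,0,0.02,0],[0,0,0.03,0],[0,0,0.04,0],[0,0,0.05,0]]'
```

```text
t: 3.35
tcp_pos: [638.4, -48.7, 116.5]
orientation: [-0.0, 1.0, 0.0, -0.0]
wrist_force: [0.2, 0.5, 0.4]
width: 0.164
grip_force: 0.0
t: 3.9
tcp_pos: [638.9, -49.8, 106.6]
orientation: [0.0, 1.0, -0.0, 0.0]
wrist_force: [-1.1, 0.5, 3.7]
width: 0.164
grip_force: 1.9
```

View pics/press0.png

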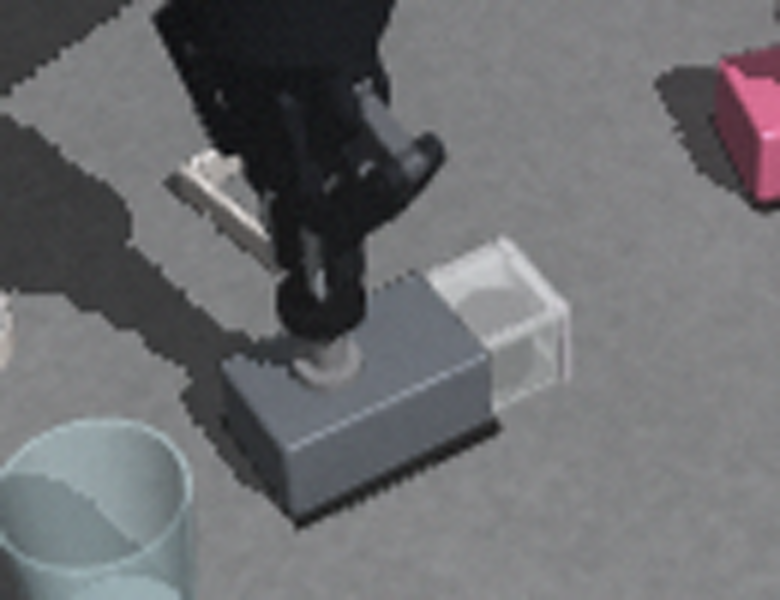

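The fingertips stand centred over the black cap (about pixel (203,200) in the full frame), and contact came at TCP 107, as expected. Next is a slow press.

```bash
python3 -m handwheel '[[0,0,0.01,0],[0,0,0.02,0],[0,0,0.03,0],[0,0,0.04,0],[0,0,0.05,0]]'; python3 -m handwheel '[[0,0,0.01,0],[0,0,0.02,0],[0,0,0.03,0],[0,0,0.04,0],[0,0,0.05,0]]';python3 -m handwheel '[[0,0,0.01,0],[0,0,0.02,0],[0,0,0.025,0]]'
```

```text
t: 4.4
tcp_pos: [639.0, -49.7, 96.9]
orientation: [0.0, 1.0, -0.0, 0.0]
wrist_force: [-1.7, -0.3, 5.1]
width: 0.163
grip_force: 2.9
t: 4.9
tcp_pos: [639.0, -49.7, 87.2]
orientation: [0.0, 1.0, -0.0, 0.0]
wrist_force: [-3.4, -1.1, 8.0]
width: 0.165
grip_force: 3.8
t: 5.2
tcp_pos: [639.1, -49.8, 83.3]
orientation: [0.0, 1.0, -0.0, 0.001]
wrist_force: [-6.1, 0.9, 19.1]
width: 0.162
grip_force: 9.3
```

Force jumped to 19 N at TCP 83.3, which is the hard stop at 61 mm and confirms the tips are 22 mm ahead. Now I release.

```bash
python3 -m handwheel '[[0,0,0.005,0],[0,0,-0.03,0],[0,0,-0.06,0],[0,0,-0.09,0],[0,0,-0.12,0]]'; python3 -m handwheel '[[0,0,-0.1,0],[0,0,-0.2,0],[0.25,0,-0.3,0],[0.5,0.2,-0.3,0],[0.7,0.4,-0.3,0]]'; python3 -m handwheel '[[0.1,0.2,0,0.09],[0.1,0.4,0,0.18],[0.1,0.6,0,0.27],[0.1,0.6,0,0.36],[0.1,0.6,0,0.36]]'
python3 - <<'E'
from h import *
print(read_state()['qpos'].round(2))
for c in 'top','scene':
  p,d=save(c,'ej_%s.png'%c,s=1.5)
  for n in 'disc1','disc3','parked_disc':
    print(c,n,[(r['xy'],pix2w(c,r['xy'],0).round(),round(r['confidence'],2)) for r in place_of(c,n)])
E
```

```text
t: 5.7
tcp_pos: [638.9, -49.7, 105.6]
orientation: [0.0, 1.0, -0.0, -0.0]
wrist_force: [-0.4, -0.8, 1.1]
width: 0.164
grip_force: 0.5
t: 6.2
tcp_pos: [514.6, 14.2, 165.5]
orientation: [0.001, 1.0, -0.0, 0.0]
wrist_force: [-0.0, 1.0, -0.1]
width: 0.164
grip_force: 0.0
t: 6.7
tcp_pos: [495.6, 135.8, 165.2]
orientation: [0.278, 0.96, -0.0, -0.0]
wrist_force: [-0.3, 0.2, 0.3]
width: 0.165
grip_force: 0.0
[ 0.05  0.27  1.75  0.    1.12 -0.96]
top disc1 [([264.4, 224.8], array([497., -21.,   0.]), 0.53)]
top disc3 [([264.4, 224.8], array([497., -21.,   0.]), 0.53)]
top parked_disc []
scene disc1 [([254.5, 194.9], array([492., -29.,   0.]), 0.68)]
scene disc3 [([254.5, 194.9], array([492., -29.,   0.]), 0.68)]
scene parked_disc [([296.8, 277.4], array([606., 206.,   0.]), 0.57)]
```

View pics/ej_top.png

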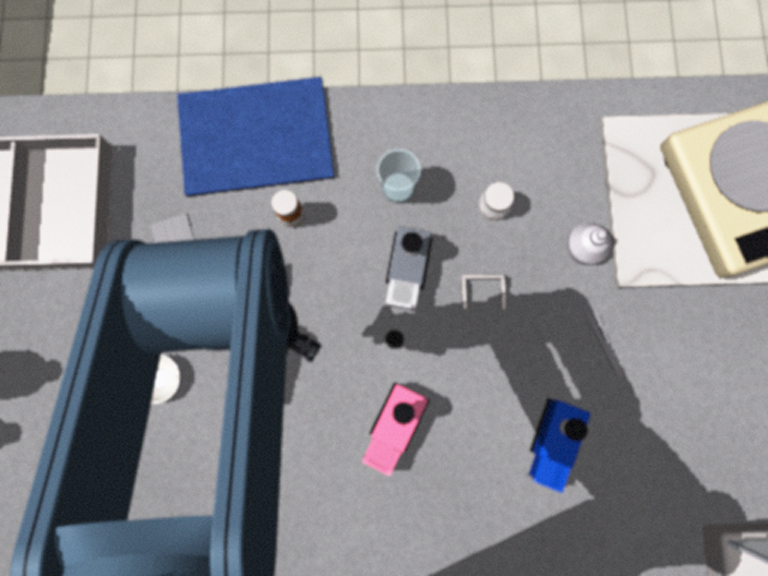

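The press worked: one disc lies at about (263,226), the plunger is up and nothing else has moved. I'll refine the disc's position.

```bash
cat > disc.py <<'E'
from h import *
p,d=camera('top')
for r in trace('top','disc1')[:3]:
    m=r['mask'];v,u=np.argwhere(m).mean(0);print('mask',m.sum(),round(r['confidence'],2),pix2w('top',(u,v),9).round(1),'d',pix2w('top',(u,v),depth=np.median(d[m])).round(1))
s=read_state();print('tcp',s['tcp_pos'].round(1),s['qpos'].round(2),s['t'])
E
python3 disc.py
```

```text
mask 100 0.45 [493.8 -16.8   9. ] d [493.7 -16.8  10.2]
tcp [496.1 134.  165.4] [ 0.05  0.27  1.75 -0.    1.12 -0.96] 7.2
```

```bash
python3 -m handwheel '[[0,0,0,0.09],[0,0,0,0.18],[0,0,0,0.27],[0,0,0,0.36],[0,0,0,0.45]]'; python3 -m handwheel '[[0,0,0.1,0.09],[0,0,0.2,0.19],[0,0,0.3,0.19],[0,0,0.4,0.19]]'; python3 -m handwheel '[[-0.15,-0.01,0.05,0],[-0.3,-0.01,0.1,0],[-0.45,-0.01,0.15,0],[-0.54,-0.01,0.2,0],[-0.54,-0.01,0.2,0]]'; python3 -m handwheel '[[0,0,0,0],[0,0,0,0]]'
```

```text
t: 7.7
tcp_pos: [496.0, 134.3, 165.4]
orientation: [0.597, 0.803, 0.0, -0.0]
wrist_force: [-0.1, 0.1, 0.3]
width: 0.165
grip_force: 0.0
t: 8.1
tcp_pos: [496.1, 134.3, 84.8]
orientation: [0.707, 0.707, 0.0, 0.0]
wrist_force: [0.6, 0.5, -0.2]
width: 0.165
grip_force: 0.0
t: 8.6
tcp_pos: [493.4, 24.4, 44.4]
orientation: [0.708, 0.706, -0.001, -0.001]
wrist_force: [0.9, 0.6, 0.0]
width: 0.164
grip_force: 0.0
t: 8.8
tcp_pos: [494.2, 27.0, 45.8]
orientation: [0.707, 0.707, 0.0, 0.0]
wrist_force: [-0.6, -0.4, 0.2]
width: 0.165
grip_force: 0.0
```

```bash
python3 -m handwheel '[[0,0,0.05,0],[0,0,0.09,0],[0,0,0.1,0]]'; python3 -m handwheel '[[-0.03,0,0,0],[-0.06,0,0,0],[-0.1,0,0,0],[-0.14,0,0,0],[-0.18,0,0,0]]'; python3 -m handwheel '[[-0.04,0,0,0],[-0.08,0,0,0],[-0.12,0,0,0],[-0.15,0,0,0],[-0.18,0,0,0]]'; python3 disc.py; python3 -c "
from h import *
save('scene','push1.png',(170,120,330,240),5)"
```

```text
t: 9.1
tcp_pos: [493.0, 27.1, 24.2]
orientation: [0.707, 0.707, -0.001, -0.001]
wrist_force: [-0.2, 0.2, -0.4]
width: 0.164
grip_force: 0.0
t: 9.6
tcp_pos: [494.1, -10.5, 25.6]
orientation: [0.707, 0.707, 0.0, 0.0]
wrist_force: [-0.2, -0.1, 0.2]
width: 0.167
grip_force: 0.0
t: 10.1
tcp_pos: [493.9, -46.1, 25.4]
orientation: [0.707, 0.707, 0.0, -0.0]
wrist_force: [0.1, 1.0, 0.5]
width: 0.161
grip_force: 0.1
mask 146 0.43 [658.1 -52.1   9. ] d [638.4 -48.7  85.7]
tcp [494.1 -46.3  25.4] [-0.32  0.44  1.93 -0.    0.77 -0.32] 10.2
```

View pics/push1.png

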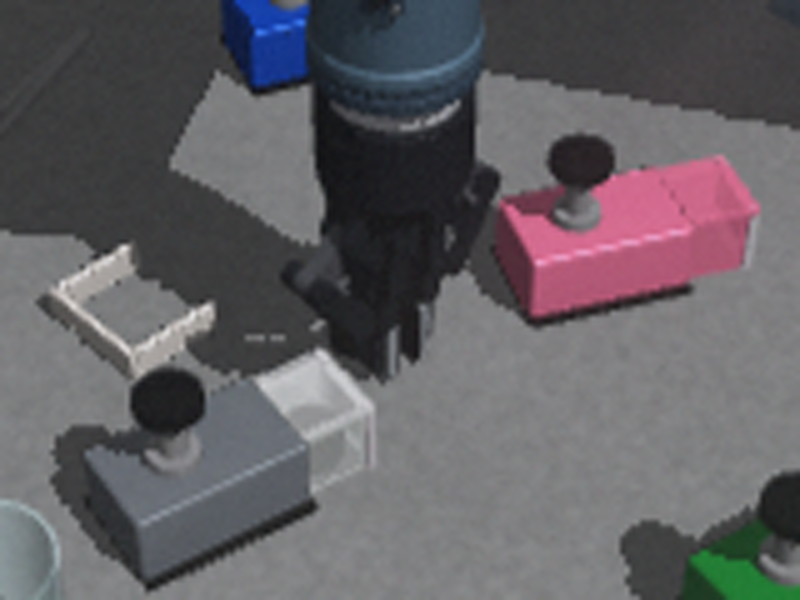

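The disc is hidden behind the fingers at about (245,193) in the full frame. None is left at its old place, and the fingers clear the magazine. I'll finish leg 1 and back off to check.

```bash
python3 -m handwheel '[[-0.04,0,0,0],[-0.08,0,0,0],[-0.12,0,0,0],[-0.16,0,0,0],[-0.2,0,0,0]]'; python3 -m handwheel '[[-0.04,0,0,0],[-0.08,0,0,0],[-0.12,0,0,0],[-0.16,0,0,0],[-0.2,0,0,0]]'; python3 -m handwheel '[[-0.03,0,0,0],[-0.05,0,0,0],[-0.065,0,0,0],[-0.065,0,0,0]]';python3 -m handwheel '[[0.1,0,0,0],[0.2,0,-0.2,0],[0.4,0,-0.4,0],[0.6,0,-0.6,0],[0.7,0,-0.7,0]]'; python3 disc.py
```

```text
t: 10.75
tcp_pos: [493.9, -86.4, 25.4]
orientation: [0.707, 0.707, 0.0, 0.0]
wrist_force: [0.6, -0.2, -0.8]
width: 0.166
grip_force: 0.0
t: 11.25
tcp_pos: [493.9, -126.2, 25.4]
orientation: [0.707, 0.707, -0.0, 0.0]
wrist_force: [-0.5, 0.3, 0.2]
width: 0.168
grip_force: 0.0
t: 11.65
tcp_pos: [493.9, -138.9, 25.4]
orientation: [0.707, 0.707, 0.0, 0.0]
wrist_force: [-0.6, 0.6, -0.6]
width: 0.166
grip_force: 0.0
t: 12.15
tcp_pos: [493.8, 3.3, 167.4]
orientation: [0.707, 0.707, 0.0, 0.0]
wrist_force: [1.3, -0.1, -0.4]
width: 0.165
grip_force: 0.0
mask 115 0.58 [ 494.2 -165.1    9. ] d [ 494.1 -164.8   10.6]
tcp [495.9   4.4 169.7] [-0.22  0.23  1.79  0.    1.11 -0.22] 12.25
```

Leg 1 is exact: the disc is at (494,-165), on the bay axis. Now I turn the gripper and place it behind the disc.

```bash
python3 -m handwheel '[[-0.2,-0.05,0,-0.09],[-0.4,-0.1,0,-0.18],[-0.6,-0.15,0,-0.27],[-0.8,-0.2,0,-0.36],[-0.85,-0.2,0,-0.45]]'; python3 -m handwheel '[[0,0,0,-0.09],[0,0,0,-0.18],[0,0,0,-0.27],[0,0,0,-0.36],[0,0,0,-0.45]]'; python3 -m handwheel '[[0,0,0.2,-0.09],[0,0,0.4,-0.1],[0,0,0.55,-0.1],[0,0,0.6,-0.1],[0,0,0.6,-0.1]]'
python3 - <<'E'
from h import *
p,d=camera('top')
yy,xx=np.mgrid[:384,:512]
w=(p.min(2)>140)&(xx>300)&(xx<345)&(yy>178)&(yy<212)
q=np.array([pix2w('top',(u,v),18)[:2] for v,u in np.argwhere(w)])
for lo,hi in((548,560),(560,575),(575,592)):
    s=q[(q[:,0]>lo)&(q[:,0]<hi)];y=s[:,1];print(lo,y[y>-166].mean().round(1) if (y>-166).any() else 0,y[y<-166].mean().round(1) if (y<-166).any() else 0)
b=q[(q[:,1]>-185)&(q[:,1]<-147)];print('back x',b[:,0].mean().round(1),b[:,0].min(),b[:,0].max(),'mouth',q[:,0].min())
E
```

```text
t: 12.75
tcp_pos: [452.5, -171.8, 164.6]
orientation: [0.423, 0.906, -0.001, -0.0]
wrist_force: [0.3, 1.0, -0.1]
width: 0.168
grip_force: 0.0
t: 13.25
tcp_pos: [453.2, -168.7, 164.4]
orientation: [0.082, 0.997, 0.0, -0.001]
wrist_force: [0.6, -0.2, -0.2]
width: 0.168
grip_force: 0.0
t: 13.75
tcp_pos: [452.6, -168.0, 43.8]
orientation: [0.007, 1.0, 0.001, -0.002]
wrist_force: [-0.2, 0.3, -0.6]
width: 0.164
grip_force: 0.0
548 -137.8 -183.2
560 -138.2 -184.1
575 -138.3 -190.8
back x 566.3 525.4379178206074 606.9331860568789 mouth 525.4379178206074
```

Run:
```python
from h import *
im=cv2.imread('pics/crop1.png').min(2).astype(float)
for r in (340,370,400,430,450):
    row=im[r]; o=[]
    for lo,hi in((460,520),(640,700)):
        x=np.arange(lo,hi);wt=np.clip(row[lo:hi]-140,0,None);o.append((x*wt).sum()/wt.sum())
    W=[pix2w('top',((c+.5)/7-.5+240,(r+.5)/7-.5+140),18).round(1)[:2] for c in o];print(W,np.mean(W,0))
c=im[290:340,580];x=np.arange(290,340);wt=np.clip(c-140,0,None);v=(x*wt).sum()/wt.sum()
print('back',pix2w('top',((580.5)/7-.5+240,(v+.5)/7-.5+140),18))
m=camera_model('top');print('cam',-np.array(m['R']).T@np.array(m['t']))
```

```text
[array([ 584.1, -134.5]), array([ 582.1, -199.2])] [ 583.1  -166.85]
[array([ 573.2, -134.2]), array([ 571.3, -199.7])] [ 572.25 -166.95]
[array([ 562.4, -134.5]), array([ 560.4, -199.3])] [ 561.4 -166.9]
[array([ 551.6, -134.2]), array([ 549.7, -198.6])] [ 550.65 -166.4 ]
[array([ 544.5, -133.9]), array([ 542.5, -198.4])] [ 543.5  -166.15]
back [ 594.25582668 -169.5226045    18.        ]
cam [425.68607677 -11.53137804 912.31219953]
```

The bay centre is about (570,-167); the fence spacing measures 64.9 mm against 65 expected. I'll aim the disc at x = 572, which means TCP x = 547.

```bash
python3 -m handwheel '[[0,0.005,0.04,0],[0,0.005,0.08,0],[0,0.005,0.095,0],[0,0.005,0.095,0]]'; python3 -m handwheel '[[-0.03,0,0,0],[-0.06,0,0,0],[-0.1,0,0,0],[-0.13,0,0,0],[-0.16,0,0,0]]'; python3 -m handwheel '[[-0.03,0,0,0],[-0.06,0,0,0],[-0.09,0,0,0],[-0.12,0,0,0],[-0.15,0,0,0]]'; python3 disc.py; python3 -c "
from h import *
save('scene','push2.png',(160,130,280,220),6)"
```

```text
t: 14.2
tcp_pos: [453.8, -167.4, 26.3]
orientation: [0.007, 1.0, 0.0, -0.0]
wrist_force: [-0.7, 0.2, 0.3]
width: 0.165
grip_force: 0.0
t: 14.7
tcp_pos: [486.7, -168.0, 26.5]
orientation: [0.007, 1.0, -0.0, 0.0]
wrist_force: [0.1, 0.4, 0.3]
width: 0.161
grip_force: 0.1
t: 15.2
tcp_pos: [516.4, -168.4, 26.4]
orientation: [0.007, 1.0, 0.0, -0.0]
wrist_force: [1.1, -1.0, 0.1]
width: 0.164
grip_force: 0.1
tcp [ 516.9 -168.6   26.5] [-0.52  0.5   1.81  0.    0.83 -2.08] 15.3
```

View pics/push2.png

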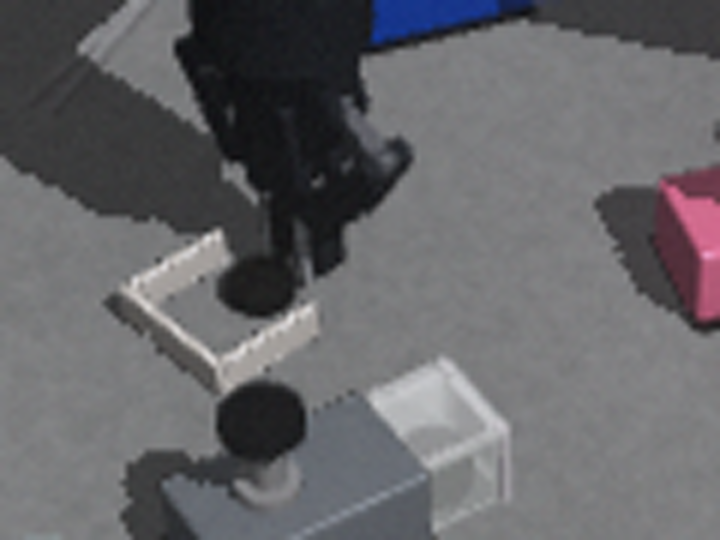

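The disc is in the bay mouth, centred between the fences at about (203,178) in the full frame, and seated in the finger notch. It needs about 30 mm more.

```bash
python3 -m handwheel '[[-0.03,0.002,0,0],[-0.06,0.004,0,0],[-0.09,0.006,0,0],[-0.11,0.007,0,0],[-0.13,0.007,0,0]]'; python3 -m handwheel '[[-0.01,0,0,0],[-0.02,0,0,0],[-0.02,0,0,0]]'; python3 -m handwheel '[[0.1,0,0,0],[0.2,0,0,0],[0.4,0,-0.2,0],[0.6,0,-0.4,0],[0.8,0,-0.6,0]]'; python3 -m handwheel '[[0,0.25,0,0],[0,0.5,0,0],[0,0.75,0,0],[0,1,0,0],[0,1,0,0]]'
python3 disc.py
python3 - <<'E'
from h import *
p,d=camera('top'); a=cv2.resize(p[140:220,240:350],None,fx=5,fy=5,interpolation=2)
cv2.imwrite('pics/end_top.png',a[:,:,::-1]); save('scene','end_scene.png',s=1.5)
E
```

```text
t: 15.85
tcp_pos: [542.3, -167.3, 26.4]
orientation: [0.007, 1.0, -0.0, -0.0]
wrist_force: [-0.1, 0.3, 0.2]
width: 0.164
grip_force: 0.1
t: 16.15
tcp_pos: [546.1, -167.4, 26.4]
orientation: [0.007, 1.0, -0.0, 0.0]
wrist_force: [-0.9, -1.2, -0.2]
width: 0.168
grip_force: 0.0
t: 16.65
tcp_pos: [398.2, -165.0, 133.0]
orientation: [0.007, 1.0, 0.0, -0.001]
wrist_force: [0.2, -1.7, 0.6]
width: 0.166
grip_force: 0.0
t: 17.15
tcp_pos: [401.0, 40.1, 132.6]
orientation: [0.003, 1.0, 0.001, -0.0]
wrist_force: [-0.3, -1.0, -0.2]
width: 0.166
grip_force: 0.0
mask 128 0.48 [ 570.8 -168.6    9. ] d [ 570.6 -168.3   10.4]
tcp [402.3  35.8 132.6] [-0.19  0.13  2.03 -0.    0.98 -1.75] 17.25
```

View pics/end_top.png

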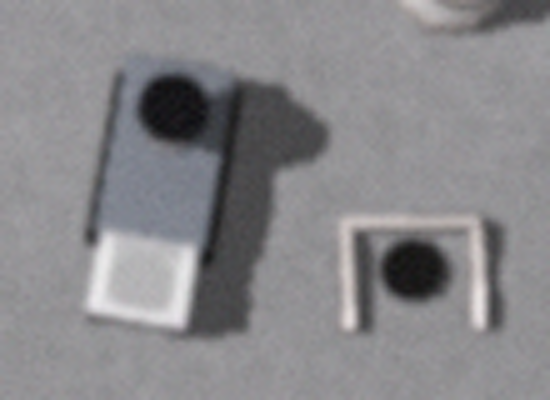

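View pics/end_scene.png

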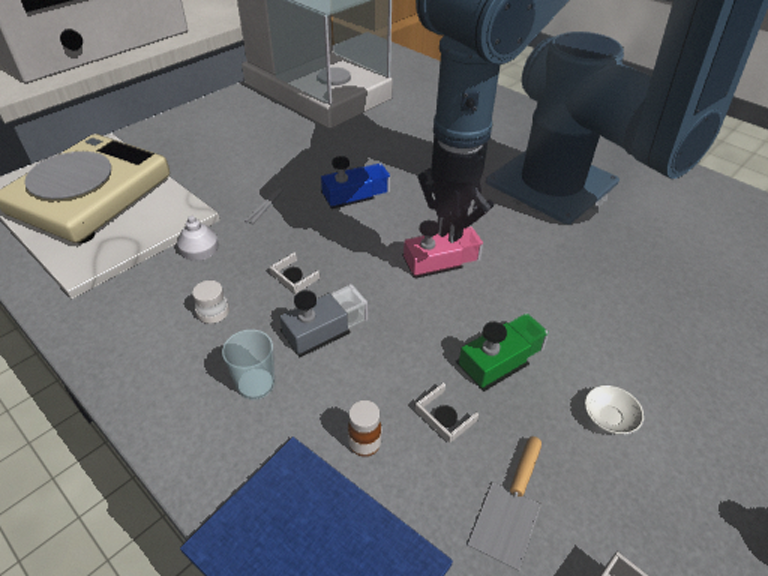

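The disc lies flat and wholly inside the bay at (571,-168), with clear margin to every fence. Everything else is in its place. I'll raise the arm clear of the pink dispenser and hand in.

```bash
python3 -m handwheel '[[0,0,-0.2,0],[0,0,-0.4,0],[0,0,-0.5,0],[0,0,-0.5,0],[0,0,-0.5,0]]'; python3 -c "
from plant import job_done
print(job_done())"
```

```text
t: 17.85
tcp_pos: [402.7, 33.1, 232.3]
orientation: [0.008, 1.0, -0.0, 0.0]
wrist_force: [-0.2, 0.2, -0.6]
width: 0.166
grip_force: 0.0
the job is handed in; nothing more can be done
None
```

I pressed the grey dispenser's plunger fully down once, and one disc came out. The fingers pushed it into the empty bay, where it lies flat and wholly inside; the last pictures show nothing else moved, and I handed the job in at about 18 s.

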